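# Clamp the specimen carrier under the quick-lead screw

### The job

At the specimen clamp on the microscopy bench, slide the carrier along its slot until it is fully home against the stop, then turn the knob clockwise, letting your grasp follow it down, until the specimen is held with about 10 N (brass spring collar lifted a little over 1 mm), and let go. Be gentle with the screw: never load the specimen with 20 N, never lift the collar by 3 mm, whether by pulling on the knob or by overtightening, and do not disturb the other things on the bench.

Things in the scene. Friction and masses are not known exactly. Their poses are not given: they have to be found in the camera images.
- clamp_base: White specimen clamp fixed to the bench. Origin on the bench under the vertical clamp axis; x along the slot from its open end (robot side) to its stop, z up. Plate 215 x 120 x 20 mm (x -160 to +55). An aluminium slot along x at y = 0, 1 mm play each side of the carrier, rails 6 mm high, its floor 30 to 31 mm above the bench; a steel stop block at its far end.
- bridge_top (a point): Centre of the top of the white bridge, on the clamp axis, 96 mm above the bench. The bridge spans the slot: 34 mm in x, 120 mm in y, 16 mm thick, on two round 16 mm columns at y = +-48 mm; the spindle runs through it.
- carrier: Loose steel carrier in the slot, about 0.25 kg, drawn 30 to 55 mm out towards the robot: bar 150 x 30 x 8 mm (x -125 to +25), a black specimen puck (28 mm across; specimens differ, 7 to 13 mm high) at its far end, an upright tab at its near end. Origin at the bar's underside below the puck; x towards the stop. Fully home: bar end on the stop, origin at x = 0, y = 0 of clamp_base.
- tab (a point): Point to grip or push on the carrier's upright aluminium tab: 22 mm (x) by 10 mm (y), 36 mm high, top 12 mm above this point, foot (bar top) 24 mm below. At (-110, 0, 32) mm in the carrier's frame. The carrier slides against 1 to 3 N of friction.
- knob_mid (a point): Centre of the round black knurled clamp knob (40 mm across, 24 high, axis vertical; top 12 mm above this point), about 153 mm above the bench. The point does not turn. Below the knob 22 to 38 mm of bare 12 mm steel spindle, then the brass collar. The knob sinks with the spindle as it turns. Grip it from above across any diameter.
- knob (a joint): Knob angle, rad, 0 to 5.2, grows clockwise seen from above; starts at 0 to 0.6. Quick-lead screw: spindle and knob go DOWN 3.82 mm per rad (24 mm a turn) until the foot meets the puck, 1 to 3.4 rad from the start (foot 4 to 13 mm clear at first, as the specimen's height is not known). Turning takes about 0.1 N m; it stays where it is left.
- collar (a joint): Lift, m, of the brass spring collar (26 mm across, 11 high) that holds the spindle's thread: 0 on the bridge, 0.006 at its upper stop. Once the foot bears on the puck the knob stops sinking and turning on lifts the collar 3.8 mm per rad: clamping force = 4 N + 5 N per mm of lift. Pulling the knob up lifts it likewise; pushing the knob down loads the collar's seat, or, once the foot bears, the puck.
- spindle: The clamp's steel spindle with its black foot (22 mm across) under the bridge; origin at the middle of the foot's underside. It slides but does not turn.
- cap_ring: Bystander: black plastic lens-cap ring, 60 mm across, 18 high. Origin at the centre of its underside.
- spare_puck: Bystander: spare specimen puck, black, 28 mm across, 14 high, lying on the bench. Origin at the centre of its underside.
- slide_box: Bystander: closed slide box 100 x 70 x 28 mm. Origin at the centre of its underside.
- objective: Bystander: dark metal objective lens standing on end, 32 mm across, 44 high. Origin at the centre of its underside.
- dish: Bystander: shallow glass dish, 84 mm across, 14 high. Origin at the centre of its underside.
- tweezers: Bystander: steel tweezers 120 mm long, lying. Origin at the centre of its underside.
Things that resemble listed ones, but are neither listed nor needed, are in the scene too. Leave any turquoise look-alike of the carrier alone.

How it is judged (in metres and radians):
On the way, in this order (a step that is already met when the one before it is completed fails the run):
1. the carrier is home against the stop, not yet clamped (x of carrier in the frame of clamp_base between -0.003 and 0.003 m and y of carrier in the frame of clamp_base between -0.003 and 0.003 m and contact force between spindle and carrier below 2 N), for 0.2 s.
2. the foot holds the specimen with 6 to 15 N, carrier home (x of carrier in the frame of clamp_base between -0.003 and 0.003 m and y of carrier in the frame of clamp_base between -0.003 and 0.003 m and contact force between spindle and carrier between 6 and 15 N), for 0.2 s.
At the end, for the whole second after the job is handed in: The carrier is at rest, home in the slot (origin within 3 mm of the clamp axis along and across the slot), and the foot clamps the specimen with 6 to 15 N, the collar lifted less than 3 mm, with the robot off everything (all of step 2 and linear speed of carrier below 0.01 m/s and value of joint collar below 0.003 m); the robot touches nothing.
It fails at once if the foot pressed the specimen with more than 20 N (contact force between spindle and carrier above 20 N).
It fails at once if the collar was lifted more than 3 mm (knob pulled up or overtightened) (value of joint collar above 0.003 m).
It fails at once if a bystander was moved more than 20 mm (distance of any of cap_ring, spare_puck, slide_box, objective, dish, tweezers from where it was at the start of the episode above 0.02 m).
It also fails if it takes over 67 s, if anything falls off the work surface, if the arm or the gripper's body presses on something with over 40 N, if the wrist force passes 120 N, or if a joint passes its speed limit or range.

### The arm

A 6-joint arm with a two-finger parallel gripper is mounted at the origin on the work surface. World frame = base frame: x ahead of the robot, y to its left, z up, the work surface at z = 0. Lengths are in mm, angles in rad, forces in N, time in s.
With the tool pointing down it reaches from about 275 to 850 mm from the base axis. Payload 19 kg.
Tool frame: the origin (TCP) lies on the centre line of the jaws, within the pads' length; the fingertips stand 19 mm ahead of it and the grasp point (between the pads) is the TCP; z points along the fingers, y is the line along which they close (so a half turn about z gives the same grasp; the last joint's range is limited). The gripper opens to 85 mm and grips with 20 to 120 N. Pads are 22 mm wide; open, the fingers measure 114 mm over their backs; the gripper's body (76 mm by 85 mm) begins 54 mm behind the grasp point. The pads swing forward as they close: fully open they stand 13 mm farther back than shut.
Start: joints at [-1.301, 0.15, 1.437, -0, 1.554, -0.134], TCP at [225.898, -528.733, 214.167] pointing down, gripper open.
Joint ranges: [-2.8, 2.8], [-0.68, 2.1], [0.12, 2.68], [-1.39, 4.53], [0.16, 2.79], [-2.81, 2.81]. Speed limits (rad/s): [1.89, 1.89, 2.22, 3.01, 3.01, 3.01].

### API

Orientations are given as a unit quaternion [w, x, y, z].
In Python, from cell import manip, eyes, close_job, trace gives the robot as it stands.
- The arm moves only by the tool carry_out, never from a script. Its argument "rows" is a list of rows, each a list of 6 numbers: the shift along the tool's x, y, z scaled (see below), then the turn, a rotation vector about the tool's x, y, z scaled (see below). In form: [[x, y, z, ax, ay, az], ...]. A call has 1 to 8 rows; each row shifts and turns the commanded pose from where the row before left it, along the tool's axes as they then stand; what a row does not reach is not made up. The controller multiplies each number of a shift by 0.5 m and each number of a turn by 30 degrees. A row lasts 1/8 s, in which the tool goes at most 62.5 mm and 10.7 degrees, less where a joint would pass 70% of its speed; a pose out of reach is approached as far as the arm can. A call with a number of a shift or a turn outside -1 to 1 is refused whole. A call with a gripper value outside its range is refused whole. "hand" is the gripper command: -1 is shut, 1 is fully open, values between are in proportion, set as the call begins (left out, the last holds). The fingers move at their own pace and stop on an object; "newtons" is the grip in N (left out, the last holds). Time passes only in rows, so rows that do not move let the fingers close. It gives the time, the measured TCP pose, the force, the opening and the grip force at its end, in the units of the state.
- manip.state(): the state, without advancing time (a new reading comes with each control period).
- eyes.grab_frame(name): name is "scene" or "top" or "wrist"; returns (picture, depth): 420x560x3 uint8, red, green, blue; 420x560 float32, mm along the optical axis (not along the pixel's ray), 0 where there is no reading.
- eyes.camera_params(name): a dict with "intrinsics" (3x3 intrinsics, pixels), "xyz" and "attitude" of the camera in the world; the wrist camera has in their place "T_tool_cam" (4x4, takes a point from camera to tool coordinates, whose origin is the TCP and whose axes are the flange's). Camera axes: x right, y down, z forward; pixel columns grow to the right and rows downward; lengths in mm; the calibration is good to about 2 mm. A picture is of the moment at which its call begins: read the wrist's pose just before it. camera_params takes no time and is no camera call.
- close_job(): hands the job in; it is judged then, once.
Trained networks look in the newest picture that a camera, given by its name, has taken for a name from the list of things; names that differ only in an ending like _2 or _b are one class to them, and where a whole thing is asked for, a point or a joint stands for the part that bears it (a point fixed in the world has none). Each returns a list of dicts, best first, with "p" (0 to 1); they miss things now and then, are a little off and sometimes report something else, mostly with a low value. They report only what shows in the picture. A call takes as long as a camera call. They do not tell look-alikes from the thing itself.
- trace(camera, target): "region" (420x560 bool, what is visible of it) and "box" ([left, top, right, bottom] in pixels, round what is visible of it).
The state is a dict: "time": time; "joint_positions": joint angles; "joint_vel": joint speeds; "tau": joint torques, N m; "eef_pos": TCP position; "eef_rot": TCP orientation; "ft_force": force on the tool from outside, world axes, zero at the start; "wrist_torque": the same for the moment, N m; "grip_width": finger opening in mm; "grip_force": force on a finger pad.
Only numpy, scipy, OpenCV 4.12 (cv2) and the standard library are available. Lean on these libraries where they do the work, as an engineer would, in place of code of your own. Each camera call takes 0.05 s, during which the arm holds its last target. There are 200 camera calls.

## Working session

There is one attempt and no reset: what is moved stays moved. The work goes in short steps, Python scripts to look and compute and a tool call to move; the robot and the scene stay as the last step left them, time stands still between calls to the robot, and variables do not carry over. Pictures are saved under pics/ and viewed, at most 10 in all, crops included, and the job is handed in when it is done.

Besides the shell and the picture viewer there is one more tool, called after "Request:" as a command line: name --pt "numbers of a row" for each row, then --argument value for the rest. carry_out: Moves the arm, as the interface text tells. Shifts and turns lie within -1 to 1; 1 stands for 0.5 m of shift or 30 degrees of turn. Its arguments: {"type":"object","properties":{"rows":{"type":"array"},"hand":{"type":"number"},"newtons":{"type":"number"}},"required":["rows"]}

```bash
ls; mkdir -p pics; cat > h.py <<'E'
import numpy as np, cv2
from scipy.spatial.transform import Rotation as R
from cell import manip, eyes, close_job, trace
def q2R(q): return R.from_quat([q[1],q[2],q[3],q[0]]).as_matrix()
def cam(name,st=None):
    p=eyes.camera_params(name); K=np.array(p["intrinsics"])
    if "xyz" in p:
        a=np.array(p["attitude"]); M=a if a.shape==(3,3) else q2R(a)
        return K,M,np.array(p["xyz"])
    T=np.array(p["T_tool_cam"]); W=q2R(st["eef_rot"])
    return K,W@T[:3,:3],W@T[:3,3]+np.array(st["eef_pos"])
def cloud(name):
    st=manip.state(); im,d=eyes.grab_frame(name); K,M,t=cam(name,st)
    v,u=np.mgrid[0:420,0:560]; ray=np.stack([(u-K[0,2])/K[0,0],(v-K[1,2])/K[1,1],np.ones_like(u)],-1)
    P=(ray*d[...,None])@M.T+t; P[d==0]=np.nan
    return im,P
def save(n,im): cv2.imwrite("pics/"+n+".png",im[...,::-1])
E
python3 - <<'E'
from h import *
for c in("top","scene"):
    im,P=cloud(c); save(c,im); np.save(c+".npy",P)
    for n in("clamp_base","carrier","knob"):
        for r in trace(c,n)[:3]:
            q=P[r["region"]]; print(c,n,round(r["p"],2),np.round(r["box"]),np.nanmedian(q,0).round(),np.nanmax(q[:,2]).round())
print(manip.state())
E
```

```text
pics
top clamp_base 0.88 [299. 168. 356. 259.] [604. -23.  20.] 171.0
top carrier 0.91 [348. 283. 380. 347.] [ 341. -125.    8.] 46.0
top carrier 0.77 [318. 202. 333. 265.] [534. -26.  38.] 76.0
top knob 0.8 [322. 173. 342. 188.] [632. -31. 167.] 171.0
scene clamp_base 0.92 [191. 228. 291. 321.] [641. -54.  21.] 170.0
scene carrier 0.76 [211. 218. 248. 269.] [513. -31.  38.] 75.0
scene carrier 0.69 [128. 199. 182. 242.] [ 338. -131.    7.] 45.0
scene knob 0.64 [239. 226. 263. 279.] [641. -38. 164.] 170.0
scene knob 0.55 [242. 230. 263. 254.] [644. -39. 166.] 170.0
{'time': 0.4, 'joint_positions': array([-1.30100232e+00,  1.50576315e-01,  1.43747145e+00, -1.55097834e-05,
        1.55377228e+00, -1.33988439e-01]), 'joint_vel': array([ 0.00065187,  0.00040318,  0.00275953, -0.00058206,  0.00031887,
       -0.0009052 ]), 'tau': array([-2.84472342e-03, -7.12095952e+01, -5.70526779e+01, -3.45602512e-04,
        2.78545638e-03, -6.78776860e-05]), 'eef_pos': array([ 225.88697513, -528.71884258,  214.08748607]), 'eef_rot': array([-1.12909108e-04,  9.79689065e-01,  2.00522626e-01, -1.54503106e-05]), 'ft_force': array([ 1.12784397,  0.38218077, -0.06207332]), 'wrist_torque': array([-0.01453567,  0.0023966 , -0.03724139]), 'grip_force': 0.0, 'grip_width': 85.70879421406929}
```

```bash
python3 - <<'E'
import cv2
a=cv2.imread("pics/top.png");cv2.imwrite("pics/topc.png",cv2.resize(a[150:360,270:410],None,fx=2.8,fy=2.8,interpolation=cv2.INTER_CUBIC))
b=cv2.imread("pics/scene.png")
c=cv2.resize(a[150:360,270:410],None,fx=2.8,fy=2.8,interpolation=2);d=cv2.resize(b[170:350,100:320],(400,327))
cv2.imwrite("pics/both.png",cv2.hconcat([c,cv2.copyMakeBorder(d,0,588-327,0,0,0)]))
import numpy as np
P=np.load("top.npy")
m=(P[...,2]>150)&(P[...,0]>560)&(P[...,0]<720)&(abs(P[...,1])<120);q=P[m];print("knob",q.min(0),q.max(0),q.mean(0),m.sum())
m=(P[...,2]>86)&(P[...,2]<104)&(P[...,0]>540)&(P[...,0]<720)&(abs(P[...,1]+30)<90);q=P[m];print("bridge",q.min(0),q.max(0),cv2.minAreaRect(q[:,:2].astype('f4')))
m=(P[...,2]>66)&(P[...,2]<85)&(P[...,0]>440)&(P[...,0]<560)&(abs(P[...,1]+30)<60);q=P[m];print("tab",q.min(0),q.max(0),q.mean(0),cv2.minAreaRect(q[:,:2].astype('f4')))
m=(P[...,2]>12)&(P[...,2]<26)&(P[...,0]>440)&(P[...,0]<740)&(abs(P[...,1]+30)<90);q=P[m];print("plate",cv2.minAreaRect(q[:,:2].astype('f4')))
E
```

```text
knob [614.2626566  -52.23631425 150.22680618] [655.39530046 -12.9134637  171.19008508] [633.08237156 -31.97086575 165.96714313] 316
bridge [614.64855203 -91.56680861  86.37891246] [652.93233744  27.30903801 103.51881118] ((634.3705444335938, -32.14116668701172), (118.75553131103516, 34.51557159423828), 87.1396713256836)
tab [466.33287406 -28.83864967  66.76960356] [488.43322911 -19.57922421  75.97538346] [477.38021199 -24.23462289  72.09988935] ((477.4211730957031, -24.396690368652344), (8.852134704589844, 22.000017166137695), 87.39111328125)
plate ((582.2677612304688, -30.100746154785156), (120.0180892944336, 214.8671875), 87.13916778564453)
```

View pics/top.png

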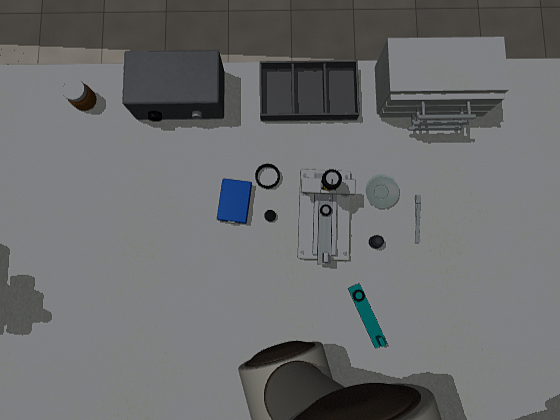

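View pics/both.png

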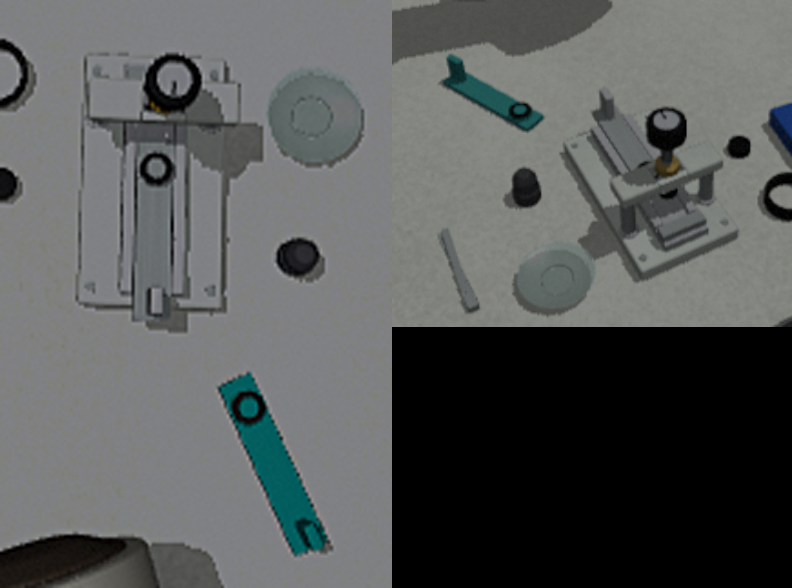

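The steel carrier in the clamp slot (top image 325,235; near end 325,258) is the one meant. The turquoise bar at (365,315) is the look-alike and stays put. The enlarged crop confirms this. The clamp axis is at about (634.5, -32.3), with its x axis at -2.9° yaw. The carrier is about 47 mm out.

Request:
carry_out --pt "0.079 -0.0764 0 0 0 0" --pt "0.079 -0.0764 0 0 0 0" --pt "0.079 -0.0764 0 0 0 0" --pt "0.079 -0.0764 0 0 0 0" --pt "0.079 -0.0764 0 0 0 0" --pt "0.079 -0.0764 0 0 0 0" --pt "0.079 -0.0764 0 0 0 0" --pt "0.079 -0.0764 0 0 0 0" --hand -1 --newtons 20

```text
time: 1.4
eef_pos: [396.8, -121.9, 214.5]
eef_rot: [0.0, 0.98, 0.2, 0.0]
ft_force: [0.6, -1.2, 0.3]
grip_width: 0.1
grip_force: 0.0
```

Request:
carry_out --pt "0.079 -0.0764 0 0 0 0" --pt "0.079 -0.0764 0 0 0 0" --pt "0 0 0 0 0 -0.342" --pt "0 0 0 0 0 -0.342" --pt "0 0 0 0 0 -0.342" --pt "0 0 0 0 0 -0.342" --pt "0 0 0 0 0 -0.342" --pt "0 0 0 0 0 -0.342"

```text
time: 2.4
eef_pos: [439.0, -22.2, 214.3]
eef_rot: [0.0, 0.737, 0.676, 0.0]
ft_force: [-0.2, -0.2, 0.2]
grip_width: -0.5
grip_force: 0.0
```

Request:
carry_out --pt "0 0 0 0 0 -0.342" --pt "0 0 0 0 0 -0.342" --pt "0 0 0 0 0 -0.342" --pt "0 0 0 0 0 -0.342" --pt "0 0 0 0 0 -0.342" --pt "0 0 0 0 0 -0.342" --pt "0 0 0 0 0 -0.342" --pt "0 0 0 0 0 -0.342"

```text
time: 3.4
eef_pos: [439.0, -22.3, 214.3]
eef_rot: [0.0, 0.112, 0.994, 0.0]
ft_force: [-0.1, -0.7, -0.5]
grip_width: 0.1
grip_force: 0.0
```

Request:
carry_out --pt "0 0 0 0 0 -0.342" --pt "0 0 0 0 0 0"

```text
time: 3.65
eef_pos: [439.0, -22.2, 214.3]
eef_rot: [0.0, 0.026, 1.0, 0.0]
ft_force: [-0.6, -0.3, 0.3]
grip_width: 0.4
grip_force: 0.0
```

```bash
cat >> h.py <<'E'
def to(p,yaw):
    s=manip.state(); W=q2R(s["eef_rot"]); d=W.T@(np.array(p)-s["eef_pos"])
    c,si=np.cos(np.radians(yaw)),np.sin(np.radians(yaw)); T=np.array([[c,si,0],[si,-c,0],[0,0,-1]])
    rv=np.degrees(R.from_matrix(W.T@T).as_rotvec())
    print("t",s["time"],"pos",s["eef_pos"].round(1),"yaw",np.degrees(np.arctan2(W[1,0],W[0,0])).round(2),"j",s["joint_positions"].round(2),"F",s["ft_force"].round(2),"w",round(s["grip_width"],1),"\n shift mm",d.round(2),"scaled",(d/500).round(4),"turn deg",rv.round(2),"scaled",(rv/30).round(3))
E
python3 - <<'E'
from h import *
to([440,-22.4,214],177.1)
im,P=cloud("wrist"); save("w1",im)
m=(P[...,2]>66)&(P[...,2]<85)&(P[...,0]>440)&(P[...,0]<560)&(abs(P[...,1]+30)<60);q=P[m]; print("tab",len(q))
if len(q):print(q.min(0),q.max(0),cv2.minAreaRect(q[:,:2].astype('f4')))
E
```

```text
t 3.65 pos [439.  -22.2 214.3] yaw 176.99 j [-0.23 -0.14  1.73  0.    1.55 -1.74] F [-0.57 -0.32  0.26] w 0.4 
 shift mm [-0.99 -0.11  0.28] scaled [-0.002  -0.0002  0.0006] turn deg [ 0.    0.01 -0.11] scaled [ 0.     0.    -0.004]
tab 310
[467.39209769 -31.35192427  66.07750263] [489.90542836 -20.80763078  75.79401198] ((478.5712890625, -26.076387405395508), (9.592215538024902, 22.569698333740234), 87.09534454345703)
```

Request:
carry_out --pt "0 -0.0036 0.076 0 0 0" --pt "0 0 0.076 0 0 0" --pt "0 0 0.076 0 0 0" --pt "0 0 0.076 0 0 0" --pt "0 0 0 0 0 0"

```text
time: 4.32
eef_pos: [437.5, -23.7, 60.5]
eef_rot: [-0.002, 0.028, 1.0, 0.001]
ft_force: [0.2, -0.8, 1.3]
grip_width: -0.1
grip_force: 0.0
```

Request:
carry_out --pt "-0.015 0 0 0 0 0" --pt "-0.015 0 0 0 0 0" --pt "-0.015 0 0 0 0 0" --pt "-0.015 0 0 0 0 0" --pt "-0.015 0 0 0 0 0" --pt "-0.015 0 0 0 0 0"

```text
time: 5.08
eef_pos: [484.4, -26.4, 62.2]
eef_rot: [-0.0, 0.026, 1.0, 0.0]
ft_force: [-0.3, -0.5, -0.9]
grip_width: -0.2
grip_force: 0.0
```

```bash
python3 - <<'E'
from h import *
to([503,-25.5,62],177.1)
im,P=cloud("top")
m=(P[...,2]>66)&(P[...,2]<78)&(P[...,0]>440)&(P[...,0]<560)&(abs(P[...,1]+30)<60);q=P[m]; print("tab",len(q))
if len(q):print(q.min(0),q.max(0))
E
```

```text
t 5.075 pos [484.4 -26.4  62.2] yaw 177.04 j [-0.21  0.07  1.85  0.    1.23 -1.73] F [-0.3  -0.47 -0.91] w -0.2 
 shift mm [-18.53   1.86   0.22] scaled [-0.0371  0.0037  0.0004] turn deg [ 0.   -0.   -0.06] scaled [ 0.    -0.    -0.002]
tab 0
```

Request:
carry_out --pt "-0.006 0.0004 0 0 0 0" --pt "-0.006 0.0004 0 0 0 0" --pt "-0.006 0.0004 0 0 0 0" --pt "-0.006 0.0004 0 0 0 0"

```text
time: 5.62
eef_pos: [496.1, -26.2, 62.3]
eef_rot: [0.0, 0.026, 1.0, 0.0]
ft_force: [-0.6, 0.3, 0.4]
grip_width: 0.2
grip_force: 0.0
```

```bash
python3 - <<'E'
from h import *
to([503,-25.5,62],177.1)
im,P=cloud("scene");save("s2",cv2.resize(im[150:330,120:340],None,fx=2.5,fy=2.5))
for i in range(4): print(manip.state()["ft_force"].round(2)); eyes.grab_frame("wrist")
E
```

```text
t 5.625 pos [496.1 -26.2  62.3] yaw 177.04 j [-0.21  0.09  1.82  0.    1.23 -1.73] F [-0.63  0.34  0.44] w 0.2 
 shift mm [-6.9   1.03  0.25] scaled [-0.0138  0.0021  0.0005] turn deg [ 0.01  0.   -0.06] scaled [ 0.     0.    -0.002]
[-0.83  0.38  0.28]
[-1.46  0.1   0.11]
[-0.31  0.23  0.37]
[0.07 0.01 0.38]
```

View pics/s2.png

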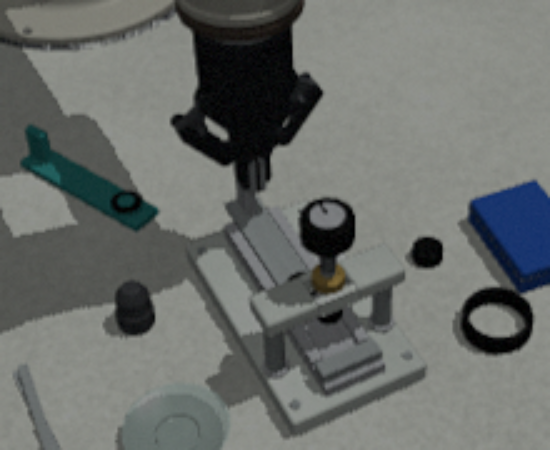

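The closed fingers at (255,170) are behind the tab at (245,195), and the carrier is moving along the slot. It hasn't reached the stop yet.

Request:
carry_out --pt "-0.004 0.0003 0 0 0 0" --pt "-0.004 0.0003 0 0 0 0" --pt "-0.004 0.0003 0 0 0 0"

```text
time: 6.25
eef_pos: [502.1, -26.0, 62.2]
eef_rot: [0.0, 0.026, 1.0, 0.0]
ft_force: [0.1, 0.3, 0.0]
grip_width: 0.2
grip_force: 0.0
```

Request:
carry_out --pt "-0.003 0.0002 0 0 0 0"

```text
time: 6.38
eef_pos: [503.6, -26.0, 62.2]
eef_rot: [-0.0, 0.026, 1.0, 0.0]
ft_force: [0.2, 0.1, -0.1]
grip_width: -0.2
grip_force: 0.0
```

Request:
carry_out --pt "-0.003 0.0002 0 0 0 0"

```text
time: 6.5
eef_pos: [505.0, -26.0, 62.2]
eef_rot: [-0.0, 0.026, 1.0, 0.0]
ft_force: [0.2, 1.2, 0.3]
grip_width: 0.3
grip_force: 0.0
```

```bash
python3 - <<'E'
from h import *
im,P=cloud("wrist"); save("w2",im)
for lo,hi in((66,85),(36,43)):
  m=(P[...,2]>lo)&(P[...,2]<hi)&(P[...,0]>440)&(P[...,0]<680)&(abs(P[...,1]+30)<60);q=P[m]; print(lo,len(q),len(q) and (q.min(0).round(1),q.max(0).round(1)))
im,P=cloud("scene")
for r in trace("scene","carrier")[:3]:
  q=P[r["region"]];q=q[q[:,2]>60];print(r["p"],r["box"],len(q),q.size and (q.min(0).round(1),q.max(0).round(1)))
E
```

```text
66 1310 (array([467.2, -37.3,  66. ]), array([500.3, -14.2,  85. ]))
36 5810 (array([462.9, -55. ,  36. ]), array([546.2,  -1.1,  43. ]))
0.83 [212.9, 222.3, 246.0, 271.9] 20 (array([470.3, -40.2,  61.2]), array([514.6, -30.7,  88.3]))
0.6 [131.0, 202.7, 184.8, 242.7] 0 0
```

View pics/w2.png

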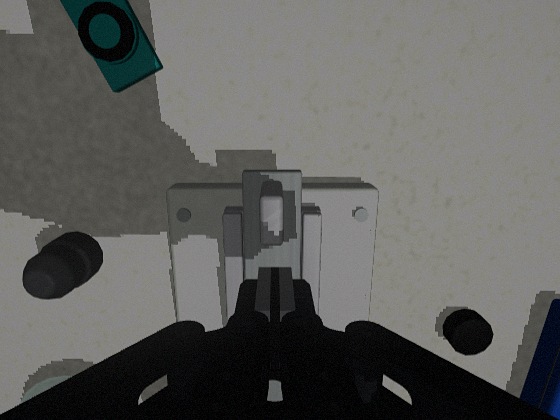

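```bash
python3 - <<'E'
from h import *
st=manip.state()
im,P=cloud("wrist")
for v,u in((205,270),(190,270),(240,270),(180,272),(172,272),(160,272),(275,265),(300,265),(255,250)): print(v,u,P[v,u].round(1))
print(np.array(eyes.camera_params("wrist")["T_tool_cam"]).round(2)); print(st["eef_pos"],st["joint_positions"])
E
```

```text
205 270 [471.2 -26.1  74.4]
190 270 [467.7 -26.1  61.9]
240 270 [486.6 -27.   73.8]
180 272 [468.  -25.4  37.2]
172 272 [463.9 -25.2  37.9]
160 272 [463.  -25.4   0.7]
275 265 [495.  -29.2  89.7]
300 265 [494.7 -28.7 109.7]
255 250 [507.7 -39.2  37.5]
[[ 0.0000e+00 -9.6000e-01 -2.9000e-01  7.2130e+01]
 [ 1.0000e+00  0.0000e+00  0.0000e+00 -4.0000e-02]
 [ 0.0000e+00 -2.9000e-01  9.6000e-01 -1.5892e+02]
 [ 0.0000e+00  0.0000e+00  0.0000e+00  1.0000e+00]]
[504.96321323 -25.99360878  62.16724335] [-2.03989999e-01  1.10719389e-01  1.80117062e+00  1.24608726e-04
  1.22982275e+00 -1.72308792e+00]
```

```bash
python3 - <<'E'
from h import *
im,P=cloud("wrist")
for v in range(236,300,5): print(v,[P[v,u].round(0).tolist() for u in (250,263,275,287)])
im,P=cloud("scene")
m=(P[...,0]>440)&(P[...,0]<530)&(abs(P[...,1]+26)<25)&(P[...,2]>48);q=P[m]
for z in range(48,130,8):
    k=q[(q[:,2]>=z)&(q[:,2]<z+8)]; print(z,len(k),len(k) and (k.min(0).round(),k.max(0).round()))
E
```

```text
236 [[497.0, -38.0, 38.0], [484.0, -30.0, 74.0], [484.0, -25.0, 75.0], [498.0, -19.0, 38.0]]
241 [[499.0, -39.0, 38.0], [487.0, -30.0, 74.0], [487.0, -25.0, 74.0], [501.0, -19.0, 37.0]]
246 [[503.0, -39.0, 37.0], [503.0, -32.0, 38.0], [504.0, -26.0, 37.0], [503.0, -19.0, 38.0]]
251 [[505.0, -39.0, 38.0], [506.0, -32.0, 38.0], [506.0, -26.0, 39.0], [506.0, -19.0, 38.0]]
256 [[508.0, -39.0, 37.0], [509.0, -32.0, 37.0], [509.0, -26.0, 36.0], [509.0, -20.0, 37.0]]
261 [[511.0, -39.0, 39.0], [511.0, -32.0, 38.0], [511.0, -26.0, 38.0], [512.0, -20.0, 38.0]]
266 [[514.0, -40.0, 38.0], [514.0, -33.0, 37.0], [515.0, -26.0, 37.0], [515.0, -20.0, 37.0]]
271 [[516.0, -40.0, 39.0], [495.0, -30.0, 86.0], [495.0, -25.0, 86.0], [495.0, -21.0, 86.0]]
276 [[519.0, -40.0, 38.0], [495.0, -30.0, 91.0], [495.0, -25.0, 91.0], [495.0, -21.0, 91.0]]
281 [[498.0, -35.0, 87.0], [495.0, -30.0, 95.0], [495.0, -25.0, 95.0], [495.0, -21.0, 95.0]]
286 [[498.0, -35.0, 92.0], [495.0, -30.0, 99.0], [494.0, -25.0, 100.0], [496.0, -21.0, 99.0]]
291 [[499.0, -35.0, 95.0], [495.0, -30.0, 103.0], [495.0, -25.0, 103.0], [495.0, -21.0, 103.0]]
296 [[499.0, -35.0, 99.0], [496.0, -30.0, 105.0], [495.0, -25.0, 107.0], [495.0, -21.0, 106.0]]
48 20 (array([468., -33.,  48.]), array([490., -24.,  56.]))
56 15 (array([469., -34.,  56.]), array([489., -27.,  64.]))
64 10 (array([469., -33.,  64.]), array([488., -30.,  71.]))
72 6 (array([467., -33.,  72.]), array([508., -28.,  78.]))
80 25 (array([510., -39.,  80.]), array([517., -16.,  88.]))
88 35 (array([498., -41.,  88.]), array([518., -15.,  95.]))
96 44 (array([502., -42.,  96.]), array([519., -15., 104.]))
104 38 (array([499., -41., 104.]), array([518., -14., 112.]))
112 28 (array([510., -44., 112.]), array([518.,  -7., 120.]))
120 65 (array([498., -51., 120.]), array([520.,  -2., 128.]))
128 99 (array([495., -51., 128.]), array([521.,  -2., 136.]))
```

The tab hasn't moved (x 467–489). Both the wrist and scene depth put the shut fingertips at z≈82 with the reported TCP at z=62, so they end about 20 mm behind the TCP. The interface text says 19 mm ahead. The fingers passed over the tab, so I trust the measurement: the pads are really about 39 mm higher than stated. I'll back off, go 38 mm lower and push again.

Request:
carry_out --pt "0.034 -0.0005 -0.01 0 0 0" --pt "0.034 -0.0005 0 0 0 0" --pt "0.034 0 0 0 0 0" --pt "0.034 0 0 0 0 0" --pt "0 0 0 0 0 0"

```text
time: 7.42
eef_pos: [436.0, -22.9, 67.4]
eef_rot: [0.0, 0.026, 1.0, 0.0]
ft_force: [-0.1, 0.4, 1.4]
grip_width: 0.1
grip_force: 0.0
```

Request:
carry_out --pt "0 0 0.03 0 0 0" --pt "0 0 0.03 0 0 0" --pt "0 0 0.025 0 0 0" --pt "0 0 0 0 0 0"

```text
time: 7.92
eef_pos: [436.3, -22.8, 23.3]
eef_rot: [-0.001, 0.026, 1.0, 0.0]
ft_force: [-0.3, 0.3, 0.2]
grip_width: -0.2
grip_force: 0.0
```

```bash
python3 - <<'E'
from h import *
to([454,-23.2,24],177.1)
im,P=cloud("scene")
m=(P[...,0]>410)&(P[...,0]<465)&(abs(P[...,1]+26)<25)&(P[...,2]>8);q=P[m]
for z in range(8,130,8):
    k=q[(q[:,2]>=z)&(q[:,2]<z+8)]; print(z,len(k),len(k) and (k.min(0).round(),k.max(0).round()))
im,P=cloud("wrist")
for v in range(225,300,5): print(v,[P[v,u].round(0).tolist() for u in (250,263,275,287)])
E
```

```text
t 7.925 pos [436.3 -22.8  23.3] yaw 177.04 j [-0.23  0.02  1.99  0.    1.14 -1.75] F [-0.28  0.29  0.24] w -0.2 
 shift mm [-17.67   0.53  -0.7 ] scaled [-0.0353  0.0011 -0.0014] turn deg [ 0.03 -0.14 -0.06] scaled [ 0.001 -0.005 -0.002]
8 0 0
16 0 0
24 0 0
32 5 (array([438., -39.,  34.]), array([465., -29.,  38.]))
40 12 (array([442., -36.,  43.]), array([450., -23.,  47.]))
48 27 (array([431., -38.,  48.]), array([449., -12.,  56.]))
56 40 (array([432., -38.,  56.]), array([451., -11.,  64.]))
64 33 (array([433., -38.,  64.]), array([450., -11.,  72.]))
72 29 (array([438., -39.,  72.]), array([450., -12.,  79.]))
80 50 (array([429., -49.,  80.]), array([451.,  -1.,  88.]))
88 92 (array([426., -50.,  88.]), array([452.,  -2.,  96.]))
96 32 (array([424., -50.,  96.]), array([453.,  -1., 104.]))
104 39 (array([436., -41., 104.]), array([455., -11., 112.]))
112 48 (array([445., -46., 112.]), array([456.,  -7., 120.]))
120 61 (array([444., -50., 120.]), array([456.,  -1., 128.]))
128 59 (array([443., -50., 128.]), array([458.,  -1., 136.]))
225 [[423.0, -35.0, -0.0], [423.0, -28.0, -1.0
[... 644 characters left out ...]
-1.0], [443.0, -23.0, -1.0], [443.0, -17.0, -1.0]]
265 [[445.0, -37.0, -1.0], [446.0, -30.0, -1.0], [446.0, -23.0, 0.0], [446.0, -17.0, -0.0]]
270 [[448.0, -37.0, -1.0], [427.0, -27.0, 46.0], [427.0, -22.0, 47.0], [427.0, -17.0, 48.0]]
275 [[451.0, -37.0, -0.0], [427.0, -27.0, 51.0], [427.0, -22.0, 51.0], [427.0, -18.0, 52.0]]
280 [[430.0, -32.0, 48.0], [427.0, -27.0, 55.0], [427.0, -22.0, 56.0], [427.0, -18.0, 56.0]]
285 [[430.0, -32.0, 52.0], [427.0, -27.0, 61.0], [427.0, -22.0, 61.0], [427.0, -18.0, 60.0]]
290 [[430.0, -32.0, 57.0], [427.0, -26.0, 64.0], [427.0, -22.0, 64.0], [427.0, -18.0, 64.0]]
295 [[430.0, -32.0, 60.0], [427.0, -26.0, 67.0], [427.0, -22.0, 68.0], [427.0, -18.0, 67.0]]
```

Fingertips are now at z≈44. Pushing.

Request:
carry_out --pt "-0.015 0 0 0 0 0" --pt "-0.015 0 0 0 0 0" --pt "-0.01 0 0 0 0 0" --pt "-0.01 0 0 0 0 0"

```text
time: 8.52
eef_pos: [462.2, -24.3, 24.7]
eef_rot: [-0.0, 0.026, 1.0, 0.0]
ft_force: [-1.8, -0.0, 1.3]
grip_width: 0.1
grip_force: 1.0
```

Request:
carry_out --pt "-0.01 0.0003 0 0 0 0" --pt "-0.01 0.0003 0 0 0 0" --pt "-0.01 0.0003 0 0 0 0" --pt "-0.01 0.0003 0 0 0 0" --pt "-0.01 0.0003 0 0 0 0" --pt "-0.01 0.0003 0 0 0 0"

```text
time: 9.28
eef_pos: [492.3, -24.9, 24.7]
eef_rot: [-0.0, 0.026, 1.0, 0.0]
ft_force: [-1.6, 0.0, 0.2]
grip_width: 0.2
grip_force: 0.8
```

```bash
python3 - <<'E'
from h import *
to([502,-25.5,24],177.1)
im,P=cloud("scene")
m=(P[...,0]>470)&(P[...,0]<540)&(abs(P[...,1]+26)<25)&(P[...,2]>48)&(P[...,2]<76);q=P[m]; print(q.max(0))
im,P=cloud("wrist")
m=(P[...,0]>450)&(P[...,0]<540)&(abs(P[...,1]+26)<8)&(P[...,2]>70)&(P[...,2]<77);q=P[m]; print(q.min(0),q.max(0))
E
```

```text
t 9.275 pos [492.3 -24.9  24.7] yaw 177.04 j [-0.21  0.13  1.87  0.    1.15 -1.73] F [-1.63  0.01  0.18] w 0.2 
 shift mm [-9.73 -0.06  0.67] scaled [-0.0195 -0.0001  0.0013] turn deg [ 0.   -0.   -0.06] scaled [ 0.    -0.    -0.002]
[527.2352541  -11.94906366  75.84054323]
[481.98656892 -33.82324595  70.00260928] [524.00195305 -18.00803094  76.99508582]
```

Request:
carry_out --pt "-0.006 0.0003 0 0 0 0" --pt "-0.006 0.0003 0 0 0 0"

```text
time: 9.62
eef_pos: [498.0, -25.0, 24.7]
eef_rot: [-0.0, 0.026, 1.0, -0.0]
ft_force: [-2.4, -1.0, -0.3]
grip_width: -0.1
grip_force: 0.9
```

Request:
carry_out --pt "-0.002 0.0001 0 0 0 0"

```text
time: 9.75
eef_pos: [499.1, -25.0, 24.7]
eef_rot: [-0.0, 0.026, 1.0, -0.0]
ft_force: [-3.2, -1.1, 1.4]
grip_width: 0.1
grip_force: 1.3
```

Request:
carry_out --pt "-0.002 0.0001 0 0 0 0"

```text
time: 9.88
eef_pos: [499.9, -25.0, 24.7]
eef_rot: [-0.0, 0.026, 1.0, 0.0]
ft_force: [-2.8, -0.7, 0.6]
grip_width: -0.1
grip_force: 0.9
```

Request:
carry_out --pt "-0.002 0.0001 0 0 0 0"

```text
time: 10.0
eef_pos: [501.0, -25.0, 24.7]
eef_rot: [-0.0, 0.026, 1.0, 0.0]
ft_force: [-1.8, -0.9, -1.0]
grip_width: -0.2
grip_force: 0.9
```

Request:
carry_out --pt "-0.002 0.0001 0 0 0 0"

```text
time: 10.12
eef_pos: [502.0, -24.9, 24.7]
eef_rot: [-0.0, 0.026, 1.0, 0.0]
ft_force: [-1.7, -1.3, -0.2]
grip_width: 0.1
grip_force: 0.9
```

Request:
carry_out --pt "-0.002 0.0001 0 0 0 0"

```text
time: 10.25
eef_pos: [503.0, -24.9, 24.7]
eef_rot: [-0.0, 0.026, 1.0, 0.0]
ft_force: [-1.2, -1.0, -0.3]
grip_width: 0.0
grip_force: 1.4
```

Request:
carry_out --pt "-0.002 0.0001 0 0 0 0"

```text
time: 10.38
eef_pos: [503.0, -24.9, 24.6]
eef_rot: [-0.001, 0.026, 1.0, 0.0]
ft_force: [-18.4, -2.3, 11.9]
grip_width: 0.4
grip_force: 9.1
```

Stop reached at a TCP x of 503 (force jumped to 18 N). Backing off and rising.

Request:
carry_out --pt "0.006 0 0 0 0 0" --pt "0.03 0 0 0 0 0" --pt "0 0 -0.1 0 0 0" --pt "0 0 -0.1 0 0 0" --pt "0 0 -0.1 0 0 0" --pt "0 0 0 0 0 0"

```text
time: 11.12
eef_pos: [486.9, -24.2, 178.4]
eef_rot: [0.003, 0.026, 1.0, -0.0]
ft_force: [0.5, 0.2, -0.7]
grip_width: -0.4
grip_force: 0.0
```

```bash
python3 - <<'E'
from h import *
to([634,-32.2,174],177.1)
for c in("wrist","scene"):
  im,P=cloud(c); save("h_"+c,im)
  m=(P[...,0]>500)&(P[...,0]<550)&(abs(P[...,1]+27)<12)&(P[...,2]>60)&(P[...,2]<78);q=P[m]
  if len(q):print(c,"tab",q.min(0).round(1),q.max(0).round(1))
  m=(P[...,0]>600)&(P[...,0]<670)&(abs(P[...,1]+32)<30)&(P[...,2]>155)&(P[...,2]<176);q=P[m]
  if len(q): print(c,"knobtop",q.min(0).round(1),q.max(0).round(1),np.median(q,0).round(1))
save("hs",cv2.resize(cv2.imread("pics/h_scene.png")[210:330,180:320][...,::-1],None,fx=5,fy=5,interpolation=2))
E
```

```text
t 11.125 pos [486.9 -24.2 178.4] yaw 177.04 j [-0.21 -0.02  1.69  0.    1.46 -1.73] F [ 0.51  0.17 -0.67] w -0.4 
 shift mm [-147.31   -0.41    5.33] scaled [-0.2946 -0.0008  0.0107] turn deg [-0.04  0.37 -0.06] scaled [-0.001  0.012 -0.002]
wrist tab [514.5 -32.5  60.1] [534.5 -22.3  75.6]
scene tab [515.  -34.4  61.1] [537.5 -23.9  75.4]
scene knobtop [616.7 -56.2 155.1] [656.6 -16.  170.3] [640.3 -37.6 166.5]
```

View pics/hs.png

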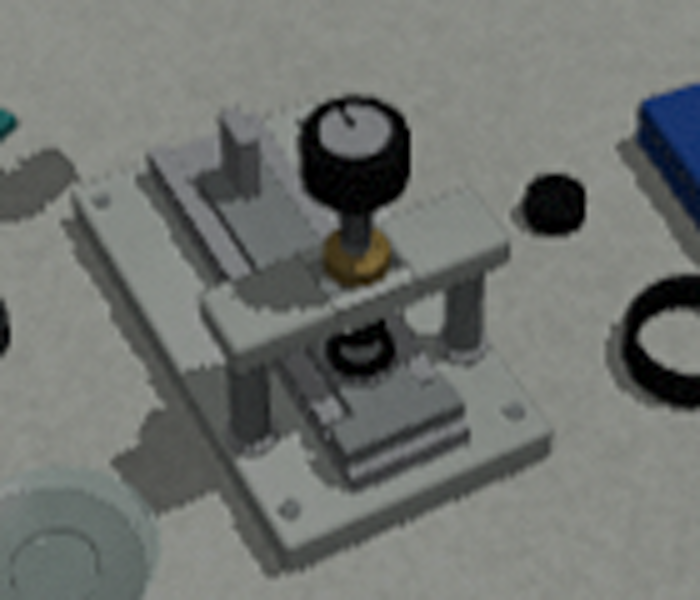

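The tab is now at x 514.5–536 and the bar sits against the steel stop at about (400,430) in the crop, so the carrier is home. The foot is clear above the puck at (360,345). Next, over to the knob.

Request:
carry_out --pt "-0.07 0 0 0 0 0" --pt "-0.075 0 0 0 0 0" --pt "-0.075 0 0 0 0 0" --pt "-0.0746 0 0 0 0 0" --pt "0 0 0 0 0 0" --hand 0.6

```text
time: 11.85
eef_pos: [633.7, -31.7, 171.9]
eef_rot: [-0.002, 0.026, 1.0, 0.0]
ft_force: [-1.1, 0.2, 0.6]
grip_width: 68.3
grip_force: 0.0
```

```bash
python3 - <<'E'
from h import *
im,P=cloud("wrist"); save("wk",im); m=None
r=trace("wrist","knob"); 
for k in r[:2]:
  q=P[k["region"]]; q=q[np.isfinite(q[:,2])]; top=q[(q[:,2]>158)&(q[:,2]<180)]; print(k["p"],k["box"],np.median(top,0) if len(top) else 0, top.min(0),top.max(0),cv2.minEnclosingCircle(top[:,:2].astype('f4')))
to([634,-32.2,119],177.1)
# finger tips
q=P[(P[...,2]>150)&(abs(P[...,0]-634)<25)&(abs(P[...,1]+32)>24)&(abs(P[...,1]+32)<70)]; 
for s in(-1,1):
  k=q[(q[:,1]+32)*s>0]; 
  if len(k): print(s,k[:,2].min(),np.percentile(k[:,2],[2,10]),abs(k[:,1]+32).min())
E
```

```text
0.64 [179.5, 0.0, 361.4, 302.3] [633.13341554 -33.8012008  167.17963399] [615.12559885 -54.39253804 158.00530868] [655.74853276 -13.60243528 169.75792229] ((635.879150390625, -33.48569869995117), 21.066049575805664)
0.56 [228.8, 215.9, 310.6, 300.7] [633.15629827 -33.77261817 167.17987831] [615.12559885 -54.33036339 158.00530868] [655.74853276 -13.55430737 169.75792229] ((635.879150390625, -33.48569869995117), 21.066049575805664)
t 11.95 pos [632.2 -31.5 173. ] yaw 177.04 j [-0.17  0.29  1.35  0.    1.5  -1.69] F [-1.01 -0.17  0.08] w 68.4 
 shift mm [-1.94 -0.62 54.  ] scaled [-0.0039 -0.0012  0.108 ] turn deg [ 0.03 -0.16 -0.06] scaled [ 0.001 -0.005 -0.002]
-1 195.0091569673261 [202.90379575 218.16650693] 24.009376584221037
1 194.87817140279392 [203.26688475 219.14876873] 24.006523157142528
```

View pics/wk.png

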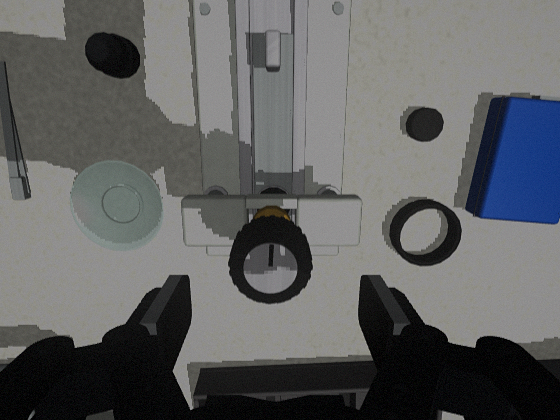

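The knob at (270,260) sits between the open pads at (165,310) and (385,310). I'll descend around it and grip.

Request:
carry_out --pt "-0.004 -0.0026 0 0 0 0" --pt "0 0 0.03 0 0 0" --pt "0 0 0.03 0 0 0" --pt "0 0 0.025 0 0 0" --pt "0 0 0.013 0 0 0" --pt "0 0 0 0 0 0"

```text
time: 12.7
eef_pos: [634.9, -33.0, 125.2]
eef_rot: [-0.0, 0.026, 1.0, 0.0]
ft_force: [0.4, 0.1, 0.1]
grip_width: 68.4
grip_force: 0.0
```

```bash
python3 - <<'E'
from h import *
to([634.3,-32.8,124],177.1)
E
```

```text
t 12.7 pos [634.9 -33.  125.2] yaw 177.04 j [-0.17  0.32  1.41  0.    1.41 -1.69] F [0.4  0.15 0.07] w 68.4 
 shift mm [0.59 0.18 1.2 ] scaled [0.0012 0.0004 0.0024] turn deg [ 0.01 -0.04 -0.06] scaled [ 0.    -0.001 -0.002]
```

Request:
carry_out --pt "0 0 0 0 0 0" --pt "0 0 0 0 0 0" --pt "0 0 0 0 0 0" --pt "0 0 0 0 0 0" --pt "0 0 0 0 0 0" --hand -1 --newtons 25

```text
time: 13.32
eef_pos: [635.3, -33.4, 126.3]
eef_rot: [0.001, 0.026, 1.0, -0.0]
ft_force: [-0.5, -4.1, 4.9]
grip_width: 39.4
grip_force: 26.0
```

```bash
python3 - <<'E'
from h import *
to([634.3,-32.8,124],177.1); s=manip.state(); print(s["wrist_torque"],s["grip_force"])
for i in range(3): print(manip.state()["ft_force"].round(2)); eyes.grab_frame("wrist")
E
```

```text
t 13.325 pos [635.3 -33.4 126.3] yaw 177.03 j [-0.17  0.32  1.41 -0.    1.41 -1.69] F [-0.54 -4.07  4.87] w 39.4 
 shift mm [1.04 0.53 2.33] scaled [0.0021 0.0011 0.0047] turn deg [-0.02  0.06 -0.07] scaled [-0.001  0.002 -0.002]
[-0.5925021   0.11070187  0.03139225] 26.025626957416534
[-0.54 -4.07  4.87]
[-0.33 -3.72  4.8 ]
[-0.53 -3.14  5.8 ]
```

Request:
carry_out --pt "0 0 -0.0015 0 0 0" --pt "0 0 0.0004 0 0 0.1" --pt "0 0 0.0008 0 0 0.2" --pt "0 0 0.0008 0 0 0.2" --pt "0 0 0.0004 0 0 0.1" --pt "0 0 0 0 0 0"

```text
time: 14.22
eef_pos: [635.1, -33.4, 125.3]
eef_rot: [0.0, 0.182, 0.983, -0.0]
ft_force: [0.2, -4.9, 1.5]
grip_width: 38.9
grip_force: 25.8
```

```bash
python3 - <<'E'
from h import *
to([635,-33,124],177.1); s=manip.state(); print(s["wrist_torque"],s["grip_force"])
im,P=cloud("scene"); save("s5",cv2.resize(im[200:300,200:300],None,fx=5,fy=5,interpolation=2))
E
```

```text
t 14.225 pos [635.1 -33.4 125.3] yaw 158.97 j [-0.17  0.32  1.41 -0.    1.41 -1.38] F [ 0.21 -4.93  1.5 ] w 38.9 
 shift mm [0.26 0.33 1.26] scaled [0.0005 0.0007 0.0025] turn deg [-2.000e-02  1.000e-02 -1.813e+01] scaled [-0.001  0.    -0.604]
[-0.93978637 -0.10667309 -0.03238124] 25.765205919742584
```

View pics/s5.png

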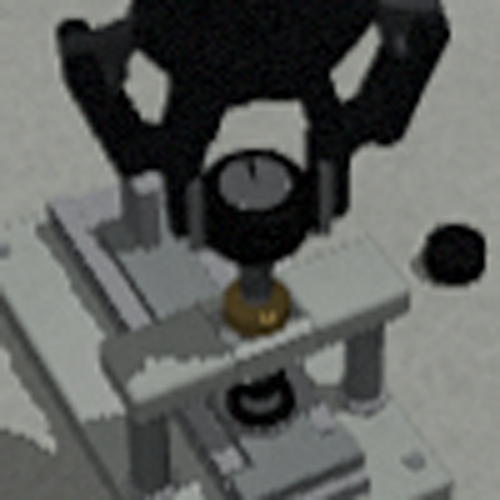

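The pads hold the knob at (255,190), the collar is seated at (255,305), and the foot at (262,380) is clear. I'll keep turning with the descent matched (z = 0.004 × turn, scaled).

Request:
carry_out --pt "0 -0.0006 0.001 0 0 0.25" --pt "0 0 0.001 0 0 0.25" --pt "0 0 0.001 0 0 0.25" --pt "0 0 0.001 0 0 0.25" --pt "0 0 0 0 0 0"

```text
time: 14.9
eef_pos: [635.0, -33.5, 123.3]
eef_rot: [0.0, 0.43, 0.903, -0.0]
ft_force: [0.5, -5.1, 1.5]
grip_width: 39.3
grip_force: 25.7
```

Request:
carry_out --pt "0 0 0.0008 0 0 0.2" --pt "0 0 0 0 0 0"

```text
time: 15.15
eef_pos: [635.0, -33.6, 122.9]
eef_rot: [0.0, 0.476, 0.879, -0.0]
ft_force: [0.6, -5.8, 0.6]
grip_width: 38.9
grip_force: 25.7
```

Request:
carry_out --pt "0 0 0.0008 0 0 0.2" --pt "0 0 0 0 0 0"

```text
time: 15.4
eef_pos: [635.0, -33.6, 122.5]
eef_rot: [0.0, 0.521, 0.853, -0.0]
ft_force: [1.3, -4.8, 1.0]
grip_width: 38.9
grip_force: 25.7
```

Request:
carry_out --pt "0 0 0.0006 0 0 0.15" --pt "0 0 0 0 0 0"

```text
time: 15.65
eef_pos: [635.0, -33.6, 122.2]
eef_rot: [0.0, 0.554, 0.832, -0.0]
ft_force: [-0.1, -5.6, 0.7]
grip_width: 38.8
grip_force: 25.7
```

Request:
carry_out --pt "0 0 0.0006 0 0 0.15" --pt "0 0 0 0 0 0"

```text
time: 15.9
eef_pos: [635.0, -33.6, 121.9]
eef_rot: [0.0, 0.587, 0.81, -0.0]
ft_force: [0.6, -5.4, 0.7]
grip_width: 38.8
grip_force: 25.7
```

Request:
carry_out --pt "0 0 0.0006 0 0 0.15" --pt "0 0 0 0 0 0"

```text
time: 16.15
eef_pos: [635.0, -33.6, 121.6]
eef_rot: [0.0, 0.618, 0.786, -0.0]
ft_force: [0.2, -5.5, 1.2]
grip_width: 39.3
grip_force: 25.7
```

Request:
carry_out --pt "0 0 0.0006 0 0 0.15" --pt "0 0 0 0 0 0"

```text
time: 16.4
eef_pos: [634.9, -33.7, 121.3]
eef_rot: [0.0, 0.648, 0.761, -0.0]
ft_force: [0.6, -6.1, 0.4]
grip_width: 38.9
grip_force: 25.7
```

Request:
carry_out --pt "0 0 0.0006 0 0 0.15" --pt "0 0 0 0 0 0"

```text
time: 16.65
eef_pos: [634.9, -33.6, 121.0]
eef_rot: [0.0, 0.678, 0.735, -0.0]
ft_force: [0.6, -6.5, 1.3]
grip_width: 39.2
grip_force: 25.7
```

Request:
carry_out --pt "0 0 0.0006 0 0 0.15" --pt "0 0 0 0 0 0"

```text
time: 16.9
eef_pos: [635.0, -33.7, 120.7]
eef_rot: [0.0, 0.706, 0.708, -0.0]
ft_force: [-0.3, -5.9, 2.1]
grip_width: 39.4
grip_force: 25.7
```

Request:
carry_out --pt "0 0 0.0006 0 0 0.15" --pt "0 0 0 0 0 0"

```text
time: 17.15
eef_pos: [634.9, -33.7, 120.4]
eef_rot: [0.0, 0.733, 0.68, -0.0]
ft_force: [-0.6, -6.6, 1.3]
grip_width: 39.0
grip_force: 25.7
```

Request:
carry_out --pt "0 0 0.0006 0 0 0.15" --pt "0 0 0 0 0 0"

```text
time: 17.4
eef_pos: [634.9, -33.7, 120.1]
eef_rot: [0.0, 0.759, 0.651, -0.0]
ft_force: [0.5, -5.7, 2.0]
grip_width: 39.2
grip_force: 25.7
```

Request:
carry_out --pt "0 0 0.0006 0 0 0.15" --pt "0 0 0 0 0 0"

```text
time: 17.65
eef_pos: [634.9, -33.7, 119.8]
eef_rot: [0.0, 0.784, 0.62, -0.0]
ft_force: [-0.4, -6.0, 1.4]
grip_width: 39.2
grip_force: 25.8
```

Request:
carry_out --pt "0 0 0.0006 0 0 0.15" --pt "0 0 0 0 0 0"

```text
time: 17.9
eef_pos: [634.9, -33.7, 119.5]
eef_rot: [0.0, 0.808, 0.589, -0.0]
ft_force: [-0.8, -6.1, 1.2]
grip_width: 39.1
grip_force: 25.8
```

Request:
carry_out --pt "0 0 0.0006 0 0 0.15" --pt "0 0 0 0 0 0"

```text
time: 18.15
eef_pos: [634.9, -33.7, 119.2]
eef_rot: [0.0, 0.831, 0.557, -0.0]
ft_force: [-0.4, -5.8, 0.8]
grip_width: 39.3
grip_force: 25.8
```

Request:
carry_out --pt "0 0 0.0006 0 0 0.15" --pt "0 0 0 0 0 0"

```text
time: 18.4
eef_pos: [634.9, -33.7, 118.9]
eef_rot: [0.0, 0.852, 0.524, -0.0]
ft_force: [-0.5, -6.1, 0.7]
grip_width: 39.0
grip_force: 25.8
```

Request:
carry_out --pt "0 0 0.0006 0 0 0.15" --pt "0 0 0 0 0 0"

```text
time: 18.65
eef_pos: [634.8, -33.8, 118.6]
eef_rot: [0.0, 0.872, 0.49, -0.0]
ft_force: [-1.2, -6.6, 1.5]
grip_width: 39.0
grip_force: 25.8
```

Request:
carry_out --pt "0 0 0.0006 0 0 0.15" --pt "0 0 0 0 0 0"

```text
time: 18.9
eef_pos: [634.8, -33.7, 118.3]
eef_rot: [0.0, 0.89, 0.455, -0.0]
ft_force: [-0.0, -5.6, 1.4]
grip_width: 38.9
grip_force: 25.8
```

Request:
carry_out --pt "0 0 0.0006 0 0 0.15" --pt "0 0 0 0 0 0"

```text
time: 19.15
eef_pos: [634.8, -33.8, 118.0]
eef_rot: [0.0, 0.908, 0.42, -0.0]
ft_force: [-1.4, -5.6, 1.1]
grip_width: 39.3
grip_force: 25.8
```

```bash
python3 - <<'E'
from h import *
to([635,-33,124],177.1); s=manip.state(); print(s["wrist_torque"],s["grip_force"])
im,P=cloud("scene"); save("s6",cv2.resize(im[220:300,210:290],None,fx=7,fy=7,interpolation=2))
E
```

```text
t 19.15 pos [634.8 -33.8 118. ] yaw 49.67 j [-0.17  0.32  1.42 -0.    1.4   0.53] F [-1.35 -5.59  1.11] w 39.3 
 shift mm [ 0.71 -0.35 -6.03] scaled [ 0.0014 -0.0007 -0.0121] turn deg [-4.0000e-02  3.0000e-02 -1.2743e+02] scaled [-1.000e-03  1.000e-03 -4.248e+00]
[-1.17353694  0.03443549 -0.04742331] 25.808022916316986
```

View pics/s6.png

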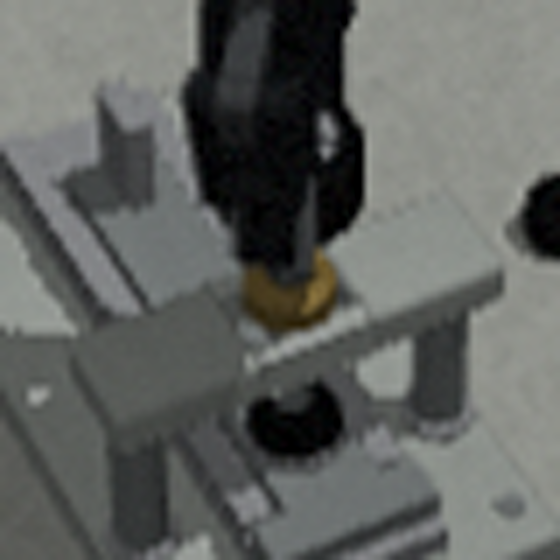

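The collar at (290,290) is still seated, and the foot at (295,410) is now near the puck. Continuing in the same small steps.

Request:
carry_out --pt "0 0 0.0006 0 0 0.15" --pt "0 0 0 0 0 0"

```text
time: 19.45
eef_pos: [634.8, -33.7, 117.7]
eef_rot: [0.0, 0.923, 0.384, -0.0]
ft_force: [-1.6, -7.1, 1.1]
grip_width: 39.1
grip_force: 25.8
```

Request:
carry_out --pt "0 0 0.0006 0 0 0.15" --pt "0 0 0 0 0 0"

```text
time: 19.7
eef_pos: [634.8, -33.7, 117.4]
eef_rot: [0.0, 0.938, 0.348, -0.0]
ft_force: [-1.2, -5.5, 1.7]
grip_width: 38.8
grip_force: 25.8
```

Request:
carry_out --pt "0 0 0.0006 0 0 0.15" --pt "0 0 0 0 0 0"

```text
time: 19.95
eef_pos: [634.7, -33.7, 117.1]
eef_rot: [0.0, 0.951, 0.31, -0.0]
ft_force: [-2.1, -6.9, 1.8]
grip_width: 38.9
grip_force: 25.8
```

Request:
carry_out --pt "0 0 0.0006 0 0 0.15" --pt "0 0 0 0 0 0"

```text
time: 20.2
eef_pos: [634.7, -33.7, 116.8]
eef_rot: [0.0, 0.962, 0.273, -0.0]
ft_force: [-2.1, -6.4, 2.1]
grip_width: 39.2
grip_force: 25.9
```

Request:
carry_out --pt "0 0 0.0006 0 0 0.15" --pt "0 0 0 0 0 0"

```text
time: 20.45
eef_pos: [634.7, -33.8, 116.5]
eef_rot: [0.0, 0.972, 0.235, -0.0]
ft_force: [-1.5, -5.2, 2.1]
grip_width: 38.9
grip_force: 25.9
```

Request:
carry_out --pt "0 0 0.0006 0 0 0.15" --pt "0 0 0 0 0 0"

```text
time: 20.7
eef_pos: [634.7, -33.7, 116.2]
eef_rot: [0.0, 0.98, 0.197, -0.0]
ft_force: [-2.9, -6.5, 2.5]
grip_width: 39.3
grip_force: 25.9
```

Request:
carry_out --pt "0 0 0.0006 0 0 0.15" --pt "0 0 0 0 0 0"

```text
time: 20.95
eef_pos: [634.7, -33.7, 115.9]
eef_rot: [0.0, 0.987, 0.158, -0.0]
ft_force: [-2.7, -6.3, 2.6]
grip_width: 39.5
grip_force: 25.9
```

Request:
carry_out --pt "0 0 0.0006 0 0 0.15" --pt "0 0 0 0 0 0"

```text
time: 21.2
eef_pos: [634.7, -33.7, 115.5]
eef_rot: [0.0, 0.993, 0.119, -0.0]
ft_force: [-2.3, -5.3, 3.4]
grip_width: 38.9
grip_force: 25.9
```

```bash
python3 - <<'E'
from h import *
to([635,-33,124],177.1); print(manip.state()["wrist_torque"])
for i in range(3): eyes.grab_frame("scene"); print(manip.state()["ft_force"].round(2),manip.state()["eef_pos"].round(2))
E
```

```text
t 21.2 pos [634.7 -33.7 115.5] yaw 13.68 j [-0.17  0.32  1.43 -0.    1.39  1.16] F [-2.27 -5.32  3.35] w 38.9 
 shift mm [ 0.5  -0.61 -8.45] scaled [ 0.001  -0.0012 -0.0169] turn deg [-6.0000e-02  4.0000e-02 -1.6342e+02] scaled [-2.000e-03  1.000e-03 -5.447e+00]
[-1.29786929  0.42972955 -0.09860687]
[-2.92 -6.53  2.84] [634.62 -33.74 115.55]
[-2.43 -7.06  1.76] [634.63 -33.74 115.55]
[-3.37 -5.46  2.38] [634.63 -33.72 115.54]
```

Request:
carry_out --pt "0 0 0.0006 0 0 0.15" --pt "0 0 0 0 0 0"

```text
time: 21.6
eef_pos: [634.6, -33.7, 115.4]
eef_rot: [0.0, 0.997, 0.08, -0.0]
ft_force: [-3.4, -6.1, 3.7]
grip_width: 39.2
grip_force: 26.0
```

Request:
carry_out --pt "0 0 0.0006 0 0 0.15" --pt "0 0 0 0 0 0"

```text
time: 21.85
eef_pos: [634.7, -33.7, 115.3]
eef_rot: [0.0, 0.999, 0.041, -0.0]
ft_force: [-4.2, -6.2, 7.1]
grip_width: 38.9
grip_force: 26.3
```

```bash
python3 - <<'E'
from h import *
f=[];t=[]
for i in range(4): eyes.grab_frame("scene"); s=manip.state(); f.append(s["ft_force"]);t.append(s["wrist_torque"])
print(np.mean(f,0),np.mean(t,0),s["eef_pos"].round(2))
im,P=cloud("scene"); save("s7",cv2.resize(im[220:300,210:290],None,fx=7,fy=7,interpolation=2))
E
```

```text
[-3.9832713  -5.49455416  6.0458512 ] [-1.25304901  0.72340866 -0.08790009] [634.67 -33.68 115.32]
```

View pics/s7.png

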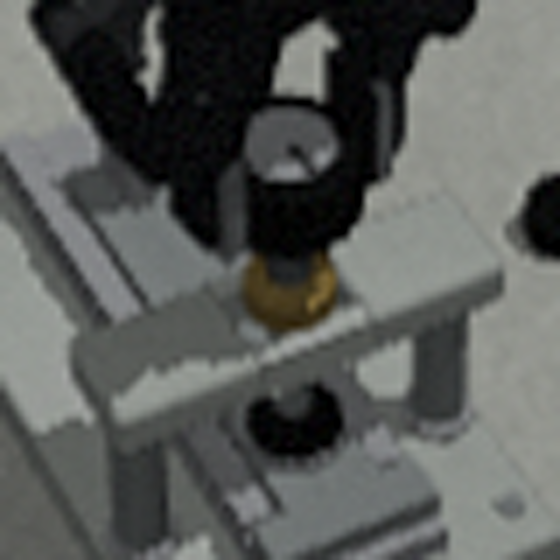

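The z motion stalls at 115.3 and Fz has risen by 3.5 N, so the foot is bearing, with the collar lifted about 0.4 mm. I'll take off the hand's downward push, then turn 0.2 rad more at constant height.

Request:
carry_out --pt "0 0 -0.0011 0 0 0" --pt "0 0 0 0 0 0.1" --pt "0 0 0 0 0 0.1" --pt "0 0 0 0 0 0"

```text
time: 22.6
eef_pos: [634.5, -33.7, 115.4]
eef_rot: [0.0, 1.0, -0.011, -0.001]
ft_force: [-2.9, -6.2, 1.2]
grip_width: 39.1
grip_force: 25.9
```

```bash
python3 - <<'E'
from h import *
f=[];t=[]
for i in range(4): eyes.grab_frame("scene"); s=manip.state(); f.append(s["ft_force"]);t.append(s["wrist_torque"])
print(np.mean(f,0),np.mean(t,0),s["eef_pos"].round(2)); to([635,-33,124],0)
E
```

```text
[-3.3302434  -6.43569624  1.77679013] [-1.27252771  0.5211319  -0.05389239] [634.5  -33.66 115.41]
t 22.8 pos [634.5 -33.7 115.4] yaw -1.25 j [-0.17  0.32  1.43 -0.    1.39  1.42] F [-3.02 -6.49  1.81] w 39.3 
 shift mm [ 0.48 -0.67 -8.6 ] scaled [ 0.001  -0.0013 -0.0172] turn deg [ 0.02  0.06 -1.25] scaled [ 0.001  0.002 -0.042]
```

Request:
carry_out --pt "0 0 0 0 0 0.1" --pt "0 0 0 0 0 0.1" --pt "0 0 0 0 0 0" --pt "0 0 0 0 0 0"

```text
time: 23.3
eef_pos: [634.5, -33.6, 115.4]
eef_rot: [0.0, 0.998, -0.063, -0.001]
ft_force: [-3.4, -5.4, 2.0]
grip_width: 39.1
grip_force: 25.9
```

Request:
carry_out --pt "0 0 0 0 0 0" --pt "0 0 0 0 0 0" --pt "0 0 0 0 0 0" --pt "0 0 0 0 0 0" --hand 0.5

```text
time: 23.8
eef_pos: [634.9, -33.2, 115.5]
eef_rot: [-0.0, 0.998, -0.065, -0.0]
ft_force: [0.1, 0.8, 0.0]
grip_width: 63.9
grip_force: 0.0
```

Request:
carry_out --pt "0 0 -0.03 0 0 0" --pt "0 0 -0.05 0 0 0" --pt "0 0 -0.05 0 0 0" --pt "0 0 -0.05 0 0 0" --pt "0.1 0 0 0 0 0" --pt "0.1 0 0 0 0 0" --pt "0 0 0 0 0 0"

```text
time: 24.68
eef_pos: [736.0, -46.8, 203.8]
eef_rot: [-0.0, 0.998, -0.065, -0.001]
ft_force: [0.4, -0.5, -1.1]
grip_width: 63.9
grip_force: 0.0
```

```bash
python3 - <<'E'
from h import *
to([635,-33,124],0)
im,P=cloud("scene"); 
a=cv2.imread("pics/h_scene.png")[...,::-1]
f=lambda x:cv2.resize(x[220:300,215:285],None,fx=5.6,fy=7,interpolation=2)
save("s8",np.hstack([f(a),f(im)]))
im,P2=cloud("wrist")
for Q in(P,np.load("top.npy")):
  m=(abs(Q[...,0]-634)<16)&(abs(Q[...,1]+32)<16)&(Q[...,2]>140); print(np.median(Q[m][:,2]) if m.any() else None)
m=(P[...,0]>500)&(P[...,0]<550)&(abs(P[...,1]+27)<12)&(P[...,2]>60)&(P[...,2]<78);q=P[m];print("tab",q.min(0),q.max(0))
E
```

```text
t 24.675 pos [736.  -46.8 203.8] yaw -7.47 j [-0.17  0.5   1.    0.    1.64  1.53] F [ 0.38 -0.47 -1.1 ] w 63.9 
 shift mm [-101.77   -0.54   80.03] scaled [-0.2035 -0.0011  0.1601] turn deg [-0.02  0.11 -7.47] scaled [-0.001  0.004 -0.249]
153.1219664055629
166.83063576939878
tab [515.50766047 -34.56100608  61.21378452] [537.98622994 -23.52511508  76.93580719]
```

View pics/s8.png

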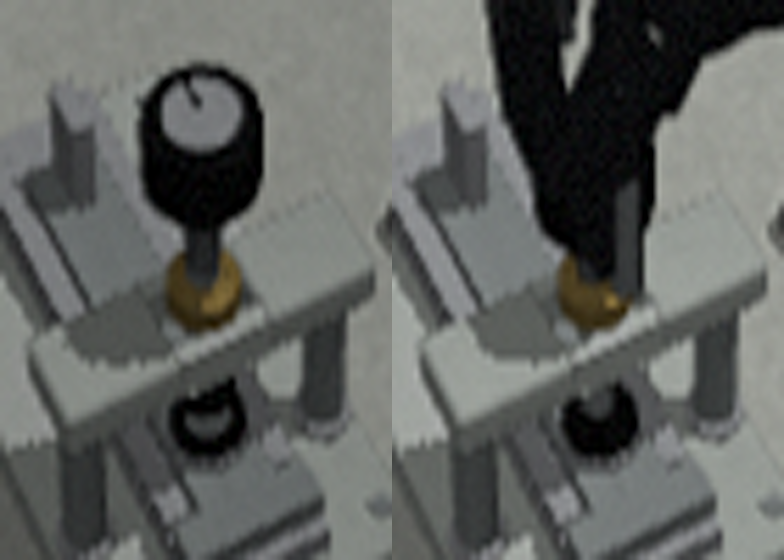

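Released and clear. The right half shows the foot at (600,425) down on the puck and the tab unmoved. I'll swing the arm aside and compare the knob's drop with the angle turned.

Request:
carry_out --pt "0 0.08 -0.02 0 0 0" --pt "-0.02 0.08 0 0 0 0" --pt "-0.03 0.08 0 0 0 0" --pt "-0.03 0.08 0 0 0 0" --pt "-0.03 0.08 0 0 0 0" --pt "-0.03 0.08 0 0 0 0" --pt "-0.03 0.08 0 0 0 0" --pt "0 0 0 0 0 0"

```text
time: 25.78
eef_pos: [611.4, -314.8, 217.1]
eef_rot: [0.001, 0.998, -0.067, 0.001]
ft_force: [-0.6, 1.6, 0.3]
grip_width: 64.2
grip_force: 0.0
```

```bash
python3 - <<'E'
from h import *
to([635,-33,124],0)
A=np.load("top.npy"); L=[cloud("top") for i in range(4)]; B=np.mean([l[1] for l in L],0); save("t9",L[0][0])
m=np.zeros((420,560),bool); m[176:184,328:336]=1
print(np.median(A[m][:,2]),np.median(B[m][:,2]))
for n in (slice(170,190),): 
  for Q in (A,B):
    q=Q[165:192,318:346].reshape(-1,3); z=q[:,2]; h=z[z>145]; print(len(h),np.median(h),np.percentile(h,[25,75]))
    c=z[(z>100)&(z<116)]; print("collar",len(c),np.median(c) if len(c) else 0)
S0=np.load("scene.npy"); S1=np.mean([cloud("scene")[1] for i in range(4)],0)
for Q in(S0,S1):
  q=Q[215:290,230:275].reshape(-1,3); q=q[(abs(q[:,0]-634)<16)&(abs(q[:,1]+35)<16)]; h=q[q[:,2]>140][:,2]; c=q[(q[:,2]>98)&(q[:,2]<118)][:,2]; print("scene",np.percentile(h,[50,80,90]),np.percentile(c,[50,80]) if len(c) else 0)
E
```

```text
t 25.775 pos [ 611.4 -314.8  217.1] yaw -7.64 j [-0.59  0.39  1.13 -0.    1.62  1.12] F [-0.56  1.57  0.28] w 64.2 
 shift mm [ -14.16 -282.58   92.78] scaled [-0.0283 -0.5652  0.1856] turn deg [ 0.06 -0.07 -7.64] scaled [ 0.002 -0.002 -0.255]
167.49622120374102 nan
325 166.51671149236176 [165.25889706 167.79965606]
collar 10 104.72032342477229
296 155.80475556977578 [155.10021189 156.38578105]
collar 1 100.4450839208167
scene [167.08944316 167.99581104 168.38978789] [105.26048853 108.19148277]
scene [155.89191674 156.51173271 156.71673385] [106.08728949 108.07699561]
```

The knob sank about 11 mm for 3.22 rad turned (12.3 mm of thread travel). That puts the collar lift at about 1.2 mm, or roughly 10 N, which agrees with the force trace. Handing in.

```bash
python3 -c "
from cell import close_job; print(close_job())"
```

```text
the job is handed in; nothing more can be done
None
```

I handed in the job, but no verdict came back: the carrier is home against the stop, the specimen is clamped at an estimated 10 N (collar lifted about 1.2 mm), and the arm is clear. The fingertips actually end about 20 mm behind the reported TCP, not 19 mm ahead as stated, so the first push passed over the tab without visibly moving it and I corrected the height.

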